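Show which carabiner to put away, and in which box

TASK

Show a guest what to put away and where, by pointing only: from above, point at the middle of the red carabiner on the grey boot tray, with the fingertips held still about 2 cm above it for a good two seconds, and then point in the same way at the wooden box with the red rim, fingertips about 3 cm above the centre of its open mouth (not reaching in) for a good two seconds. Point at none of the other carabiners, the bottle opener or the other boxes, and do not touch, shift or lift anything. Finish with the hand drawn back up, well clear of everything.

Things in the scene. Friction and masses are not known exactly. Their poses are not given: they have to be found in the camera images.
- red_carabiner_mid (a point): Middle of the red plastic carabiner (a D-shaped closed ring 80 mm long, 45 mm wide, 10 mm thick, open in the middle) lying flat on the boot tray, long axis along its x. The point lies at the centre of the ring, half-way up (9 mm above the shelf; the carabiner's top is 5 mm above the point).
- blue_carabiner_mid (a point): Middle of the blue plastic carabiner (a D-shaped closed ring 80 mm long, 45 mm wide, 10 mm thick, open in the middle) lying flat on the boot tray, long axis along its x. The point lies at the centre of the ring, half-way up (9 mm above the shelf; the carabiner's top is 5 mm above the point).
- green_carabiner_mid (a point): Middle of the green plastic carabiner (a D-shaped closed ring 80 mm long, 45 mm wide, 10 mm thick, open in the middle) lying flat on the boot tray, long axis along its x. The point lies at the centre of the ring, half-way up (9 mm above the shelf; the carabiner's top is 5 mm above the point).
- opener_mid (a point): Middle of the chrome bottle opener (103 mm long along its x, 36 mm wide at its ring-shaped head, 8 mm thick) lying flat on the boot tray.
- red_box_mouth (a point): Centre of the mouth, at rim height, of the loose, empty, open-topped wooden box with the red painted rim (104 mm along its x, 120 mm along y, 54 mm deep outside, walls 7 mm). It stands in the front row of the wooden tier, so its rim is 99 mm above the shelf; z is up.
- blue_box_mouth (a point): Centre of the mouth, at rim height, of the loose, empty, open-topped wooden box with the blue painted rim (104 mm along its x, 120 mm along y, 54 mm deep outside, walls 7 mm). It stands in the front row of the wooden tier, so its rim is 99 mm above the shelf; z is up.
- green_box_mouth (a point): Centre of the mouth, at rim height, of the loose, empty, open-topped wooden box with the green painted rim (104 mm along its x, 120 mm along y, 54 mm deep outside, walls 7 mm). It stands in the front row of the wooden tier, so its rim is 99 mm above the shelf; z is up.
- tray: Grey silicone boot tray, fixed, 150 mm along its x, 440 mm along y; floor 4 mm thick, rim 14 mm high. Origin: centre of its underside. The three carabiners and the opener lie side by side on it, about 100 mm apart along its y, in any order.
- tier: Honey-brown wooden stacking tier, fixed: a plinth 240 mm along x, 420 mm along y, 45 mm high; its far half carries a fixed row of three unpainted open boxes of small stock reaching 125 mm above the shelf; the near half carries the three loose boxes with painted rims, about 135 mm apart along its y, in any order. Origin: centre of its underside.
- flask: Green bottle, 72 mm across, 210 mm high, standing at the left. Origin: centre of its underside. (Not listed: a fixed glass-fronted cupboard with a turning knob, 300 mm high, stands well to the right of tray and tier, everywhere at y below -0.28 m.)
- mug: Blue mug, 84 mm across, 85 mm high, standing at the far left. Origin: centre of its underside.
- brush: Flat wooden-handled brush lying at the left, less than 300 mm long and 60 mm high. Origin: on its underside.

How it is judged:
On the way, in this order (a step that is already met when the one before it is completed fails the run):
1. point at the red carabiner: fingertips just above its middle for 2 s (horizontal distance between the grasp point and red_carabiner_mid below 0.03 m and z of the grasp point in the frame of red_carabiner_mid between 0.024 and 0.08 m), for 1.9 s.
2. point at the box with the red rim: fingertips just above its mouth for 2 s (horizontal distance between the grasp point and red_box_mouth below 0.035 m and z of the grasp point in the frame of red_box_mouth between 0.019 and 0.09 m), for 1.9 s.
At the end, for the whole second after the job is handed in: Red carabiner, then red-rimmed box, pointed at for 1.9 s each (fingertips within 30 / 35 mm sideways of the middle, at most about 50 / 70 mm above, not below the rim); now the grasp point is over 130 mm from both, and every loose thing within 6 mm of its start (distance of each of red_carabiner_mid, blue_carabiner_mid, green_carabiner_mid, opener_mid, red_box_mouth, blue_box_mouth, green_box_mouth, flask, mug, brush from where it was at the start of the episode below 0.006 m and distance between the grasp point and red_carabiner_mid above 0.13 m and distance between the grasp point and red_box_mouth above 0.13 m); the robot touches nothing.
It fails at once if the robot touches something (contact force between any of the fingers, the arm and anything else above 0.5 N).
It fails at once if something is shifted, lifted or carried (10 mm) (distance of any of red_carabiner_mid, blue_carabiner_mid, green_carabiner_mid, opener_mid, red_box_mouth, blue_box_mouth, green_box_mouth, flask, mug, brush from where it was at the start of the episode above 0.01 m).
It fails at once if a wrong thing is pointed at: the fingertips come within about 35 mm above the middle of another carabiner, the bottle opener or another painted box's mouth ((horizontal distance between the grasp point and blue_carabiner_mid below 0.02 m and z of the grasp point in the frame of blue_carabiner_mid below 0.058 m) or (horizontal distance between the grasp point and green_carabiner_mid below 0.02 m and z of the grasp point in the frame of green_carabiner_mid below 0.058 m) or (horizontal distance between the grasp point and opener_mid below 0.02 m and z of the grasp point in the frame of opener_mid below 0.058 m) or (horizontal distance between the grasp point and blue_box_mouth below 0.02 m and z of the grasp point in the frame of blue_box_mouth below 0.054 m) or (horizontal distance between the grasp point and green_box_mouth below 0.02 m and z of the grasp point in the frame of green_box_mouth below 0.054 m)).
It also fails if it takes over 45 s, if anything falls off the work surface, if the arm or the gripper's body presses on something with over 40 N, if the wrist force passes 120 N, or if a joint passes its speed limit or range.

ROBOT

A 7-joint arm with a two-finger parallel gripper is mounted at the origin on the work surface. World frame = base frame: x ahead of the robot, y to its left, z up, the work surface at z = 0. Lengths are in m, angles in rad, forces in N, time in s.
With the tool pointing down it reaches from about 0.425 to 0.875 m from the base axis. Payload 4.7 kg.
Tool frame: the origin (TCP) lies midway between the tips of the shut fingers; the grasp point (between the pads) lies 19 mm behind it (ctrl.hold_point_z is the distance from the TCP to the grasp point, in m); x points along the fingers, y is the direction in which the jaws open and shut, and the axes are right-handed (so a half turn about x gives the same grasp; the last joint's range is limited). The gripper opens to 87 mm and grips with 3 to 60 N. Pads are 19 mm wide; open, the fingers measure 117 mm over their backs; the gripper's body (75 mm by 190 mm) begins 51 mm behind the grasp point.
Start: joints at [-1.296, 0.321, -0.07, 1.45, 0.023, 1.371, -0.057], TCP at [0.168, 0.628, 0.223] pointing down, gripper open.
Joint ranges: [-2.86, 2.86], [-0.3, 2.09], [-1.38, 1.24], [0.06, 2.45], [-1.56, 4.7], [0.09, 2.05], [-2.69, 2.69]. Speed limits (rad/s): [2.57, 2.57, 3.14, 3.14, 3.14, 3.14, 3.14].

INTERFACE

Orientations are given as a 3x3 rotation matrix whose columns are the frame's x, y, z axes.
In Python, from plant import ctrl gives the robot as it stands.
- The arm moves only by the tool carry_out, never from a script. Its argument "steps" is text: rows parted by semicolons, each of 7 numbers parted by spaces: the turn, a rotation vector about the world's x, y, z in rad, then the shift along the world's x, y, z in m, then the opening, from 0 (shut) to 1 (fully open). In form: wx wy wz dx dy dz jaw; .... A call has 1 to 5 rows; each row is the pose to reach, as a shift and turn from the pose commanded when the call began; what a row does not reach only later rows make up. A row lasts 1/10 s, in which the tool goes at most 50 mm and 8.59 degrees, less where a joint would pass 70% of its speed; a pose out of reach is approached as far as the arm can. A call with a gripper value outside its range is refused whole. The fingers move at their own pace and stop on an object; "force" is the grip in N (left out, the last holds). Time passes only in rows, so rows that repeat a pose let the fingers close. It gives the time, the measured TCP pose, the force and the opening at its end, in the units of the state.
- ctrl.get_obs(): the state, without advancing time (a new reading comes with each control period).
- ctrl.read_camera(name): name is "scene" or "top" or "wrist"; returns (picture, depth): 480x640x3 uint8, red, green, blue; 480x640 float32, m along the optical axis (not along the pixel's ray), 0 where there is no reading.
- ctrl.calibration(name): a dict with "vfov" (degrees; the focal length in pixels is half the picture's height over the tangent of half this angle, whatever the lens; pixels are square), "cx", "cy" (the principal point, pixels), "world_from_camera" (4x4, takes a point from camera to world coordinates). Camera axes: x right, y down, z forward; pixel columns grow to the right and rows downward; lengths in m; the calibration is good to about 2 mm. A picture is of the moment at which its call begins: read the wrist's pose just before it. calibration takes no time and is no camera call; for the wrist camera it gives the pose at the moment of the call.
- ctrl.hand_in(): hands the job in, once; it reports no verdict.
The state is a dict: "time": time; "joint_positions": joint angles; "qvel": joint speeds; "effort": joint torques, N m; "eef_pos": TCP position; "tool_rot": TCP orientation; "force": force on the tool from outside, world axes, zero at the start; "torque": the same for the moment, N m; "opening": finger opening in m.
Only numpy, scipy, OpenCV 4.12 (cv2) and the standard library are available. Lean on these libraries where they do the work, as an engineer would, in place of code of your own. Each camera call takes 0.05 s, during which the arm holds its last target.

## Working session

There is one attempt and no reset: what is moved stays moved. The work goes in short steps, Python scripts to look and compute and a tool call to move; the robot and the scene stay as the last step left them, time stands still between calls to the robot, and variables do not carry over. Pictures are saved under pics/ and viewed, and the job is handed in when it is done.

Besides the shell and the picture viewer there is one more tool, called after "Call:" in YAML: its name, and indented under it one key for each argument. carry_out: Moves the arm, as the interface text tells. Its arguments: {"type":"object","properties":{"steps":{"type":"string"},"force":{"type":"number"}},"required":["steps"]}

```bash
mkdir -p pics
python3 - <<'E'
from plant import ctrl
import cv2,numpy as np
o=ctrl.get_obs();print(o['time'],o['eef_pos'],o['tool_rot'],o['opening'],ctrl.hold_point_z)
for n in ['scene','top']:
    p,d=ctrl.read_camera(n);cv2.imwrite(f'pics/{n}0.png',p[...,::-1]);np.save(f'{n}0.npy',d)
    print(n,ctrl.calibration(n))
E
```

```text
0.0 [0.16750978 0.62746416 0.2214781 ] [[-4.02676160e-04  2.57822120e-01  9.66192316e-01]
 [-1.86373699e-03  9.66190523e-01 -2.57822418e-01]
 [-9.99998182e-01 -1.90454730e-03  9.14507320e-05]] 0.08708610272871956 0.0187
scene {'vfov': 47.82747856449699, 'cx': 320.1037760409172, 'cy': 233.43490730092927, 'world_from_camera': array([[ 0.69723511,  0.6231427 , -0.35433935,  0.97991493],
       [ 0.71679277, -0.60023233,  0.35486515, -0.28244527],
       [ 0.0084457 , -0.50141233, -0.86516724,  1.11422168],
       [ 0.        ,  0.        ,  0.        ,  1.        ]])}
top {'vfov': 54.965585935019426, 'cx': 316.5500210506544, 'cy': 236.16973044712014, 'world_from_camera': array([[ 0.02389704, -0.99175663,  0.12588775,  0.43490072],
       [-0.99964152, -0.02522578, -0.0089712 ,  0.1531915 ],
       [ 0.01207287, -0.12562823, -0.99200393,  0.90860637],
       [ 0.        ,  0.        ,  0.        ,  1.        ]])}
```

View pics/top0.png

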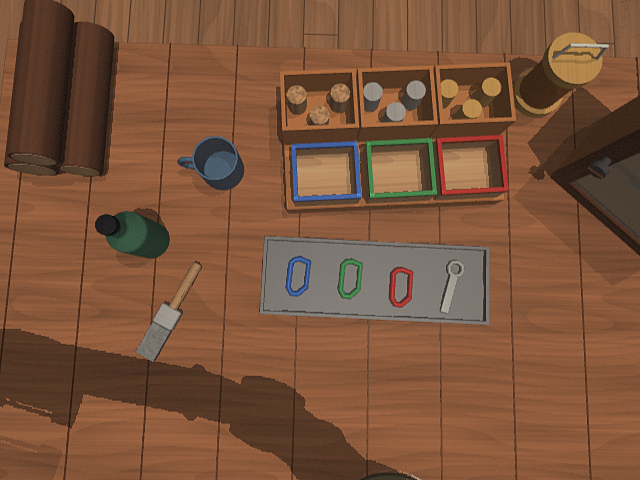

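View pics/scene0.png

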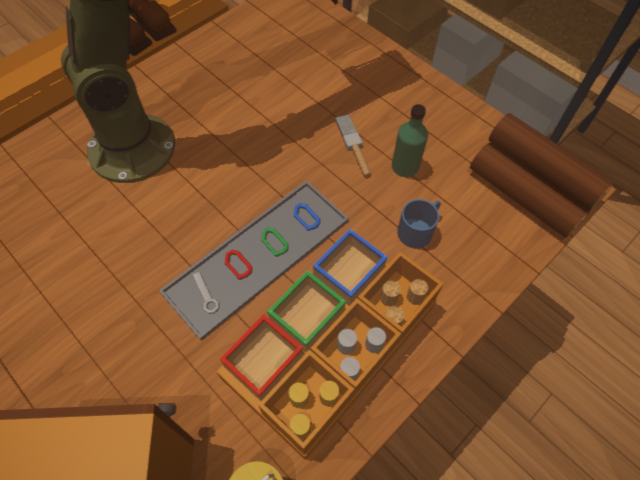

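The top picture shows the tray with blue (298,276), green (349,279) and red (401,287) carabiners, then the opener (452,287). The boxes are blue, green and red, with red around (472,165). Next I'll turn these into positions from both cameras.

```bash
cat > h.py <<'E'
import numpy as np,cv2
from plant import ctrl
def ray(n,uv,z):
    c=ctrl.calibration(n);f=240/np.tan(np.radians(c['vfov']/2));T=c['world_from_camera']
    uv=np.atleast_2d(uv);d=np.c_[(uv[:,0]-c['cx'])/f,(uv[:,1]-c['cy'])/f,np.ones(len(uv))]@T[:3,:3].T
    return T[:3,3]+d*((z-T[2,3])/d[:,2])[:,None]
def proj(n,P):
    c=ctrl.calibration(n);f=240/np.tan(np.radians(c['vfov']/2));T=np.linalg.inv(c['world_from_camera'])
    q=T[:3,:3]@P+T[:3,3];return f*q[0]/q[2]+c['cx'],f*q[1]/q[2]+c['cy'],q[2]
def cloud(n,d):
    c=ctrl.calibration(n);f=240/np.tan(np.radians(c['vfov']/2));T=c['world_from_camera']
    v,u=np.mgrid[:480,:640];return np.stack([(u-c['cx'])/f*d,(v-c['cy'])/f*d,d],-1)@T[:3,:3].T+T[:3,3]
E
python3 - <<'E'
from h import *
o=ctrl.get_obs()
for n in ['scene','top']:
    print(n,'tcp px',proj(n,o['eef_pos']))
    p=cv2.imread(f'pics/{n}0.png').astype(int);d=np.load(f'{n}0.npy');b,g,r=p[...,0],p[...,1],p[...,2]
    W=cloud(n,d)
    m=((r>100)&(r>2.5*g)&(r>2.5*b)).astype(np.uint8)
    k,l,s,c=cv2.connectedComponentsWithStats(m)
    for i in range(1,k):
        if s[i,4]>100:
            v,u=np.where(l==i);rect=cv2.minAreaRect(np.c_[u,v].astype(np.float32))
            print(s[i],rect, np.median(W[l==i],0), 'z9',ray(n,rect[0],.012),'z99',ray(n,rect[0],.099))
    for z0 in(.1,):
        mm=(W[...,0]>.3)&(abs(W[...,1])<.28)&(d>0); print('max z region',W[mm][:,2].max())
E
```

```text
scene tcp px (np.float64(350.73914253992103), np.float64(-3.265010948533785), np.float64(1.383074139010113))
[225 250  27  29 239] ((237.33529663085938, 263.64117431640625), (29.827938079833984, 17.89676284790039), 49.398704528808594) [ 0.45526459 -0.02085502  0.01392809] z9 [[ 0.45472578 -0.0215032   0.012     ]] z99 [[ 0.49617974 -0.04209974  0.099     ]]
[221 315  81  81 905] ((260.78302001953125, 353.5093994140625), (53.93511199951172, 64.56241607666016), 42.51044845581055) [ 0.67511918 -0.13644502  0.10017072] z9 [[ 0.65002285 -0.12101194  0.012     ]] z99 [[ 0.67606172 -0.13375412  0.099     ]]
max z region 0.1966942535010252
top tcp px (np.float64(-33.87938004365651), np.float64(479.56182786457964), np.float64(0.6436202670107206))
[437 135  72  60 985] ((472.35723876953125, 164.35906982421875), (56.83594512939453, 68.52159118652344), 86.90594482421875) [ 0.67493846 -0.13296142  0.0994723 ] z9 [[ 0.70185309 -0.16404266  0.012     ]] z99 [[ 0.67595002 -0.13326062  0.099     ]]
[390 268  23  39 381] ((400.77685546875, 286.9638366699219), (21.523113250732422, 38.302154541015625), 2.862405300140381) [ 0.45395285 -0.01838054  0.01325005] z9 [[ 0.45371915 -0.02033483  0.012     ]] z99 [[ 0.45189315 -0.00349713  0.099     ]]
max z region 0.19426297525002412
```

Run:
```python
from h import *
o=ctrl.get_obs();T=ctrl.calibration('wrist')['world_from_camera']
print('cam in tool',o['tool_rot'].T@(T[:3,3]-o['eef_pos']))
W=cloud('top',np.load('top0.npy'))
for nm,(u0,u1,v0,v1) in dict(flask=(95,170,205,260),mug=(175,245,135,190),can=(515,610,30,118),cup=(550,639,90,250),brush=(135,205,260,362),logs=(0,120,0,180),stock=(280,515,60,142)).items():
    w=W[v0:v1,u0:u1].reshape(-1,3);w=w[w[:,2]>.02];print(nm,w.min(0).round(3),w.max(0).round(3))
```

```text
cam in tool [-0.16150544  0.00032811 -0.08177499]
flask [0.435 0.153 0.02 ] [0.567 0.501 0.909]
mug [0.435 0.153 0.02 ] [0.722 0.414 0.909]
can [ 0.435 -0.437  0.02 ] [0.906 0.153 0.909]
cup [ 0.435 -0.482  0.02 ] [0.842 0.153 0.909]
brush [0.307 0.153 0.02 ] [0.488 0.476 0.909]
logs [0.435 0.153 0.02 ] [0.941 0.734 0.909]
stock [ 0.435 -0.249  0.021] [0.86  0.219 0.909]
```

Call:
carry_out:
  steps: "0 0 0 0 0 0.05 0; 0 0 0 0 0 0.1 0; 0 0 -0.14 0.03 -0.03 0.13 0; 0 0 -0.28 0.06 -0.06 0.13 0; 0 0 -0.4 0.09 -0.09 0.13 0"

```text
time: 0.6
eef_pos: [0.2587, 0.5373, 0.3537]
tool_rot: [[0.001, 0.617, 0.787], [0.002, 0.787, -0.617], [-1.0, 0.002, -0.0]]
force: [0.4, 0.1, -0.5]
opening: 0.0551
```

Call:
carry_out:
  steps: "0 0 -0.12 0.03 -0.035 0 0; 0 0 -0.25 0.06 -0.07 0 0; 0 0 -0.38 0.09 -0.105 0 0; 0 0 -0.5 0.12 -0.14 0 0; 0 0 -0.6 0.15 -0.175 0 0"

```text
time: 1.1
eef_pos: [0.4085, 0.3613, 0.3523]
tool_rot: [[-0.0, 0.954, 0.301], [-0.0, 0.301, -0.954], [-1.0, -0.0, 0.0]]
force: [0.4, 0.2, 0.5]
opening: 0.0151
```

Call:
carry_out:
  steps: "0 0 -0.06 0.01 -0.045 0 0; 0 0 -0.12 0.02 -0.09 0 0; 0 0 -0.18 0.03 -0.135 0 0; 0 0 -0.25 0.04 -0.18 0 0; 0 0 -0.31 0.045 -0.225 0 0"

```text
time: 1.6
eef_pos: [0.4528, 0.1358, 0.3522]
tool_rot: [[-0.0, 1.0, -0.003], [-0.0, -0.003, -1.0], [-1.0, -0.0, 0.0]]
force: [1.1, -0.8, -0.3]
opening: 0.0003
```

Call:
carry_out:
  steps: "0 0 0 0 -0.04 0 0; 0 0 0 0 -0.08 0 0; 0 0 0 0 -0.12 0 0; 0 0 0 0 -0.158 0 0; 0 0 0 0 -0.158 0 0"

```text
time: 2.1
eef_pos: [0.4522, -0.0264, 0.3528]
tool_rot: [[0.001, 1.0, -0.01], [-0.0, -0.01, -1.0], [-1.0, 0.001, 0.0]]
force: [0.5, -0.2, 0.3]
opening: 0.0003
```

Run:
```python
from h import *
o=ctrl.get_obs();print(o['eef_pos'],o['joint_positions'],o['tool_rot'].round(3),o['opening'])
p,d=ctrl.read_camera('wrist');cv2.imwrite('pics/w1.png',p[...,::-1])
print(proj('wrist',np.array([.454,-.021,.012])))
```

```text
[ 0.45222004 -0.02636647  0.35284974] [-0.68513937 -0.19224631  0.58672488  1.70409481  0.10657769  1.5973951
 -0.11403549] [[ 0.001  1.    -0.01 ]
 [-0.    -0.01  -1.   ]
 [-1.     0.001  0.   ]] 0.00030469230246225995
(np.float64(318.19721970739556), np.float64(170.2227245272247), np.float64(0.5035193264917533))
```

View pics/w1.png

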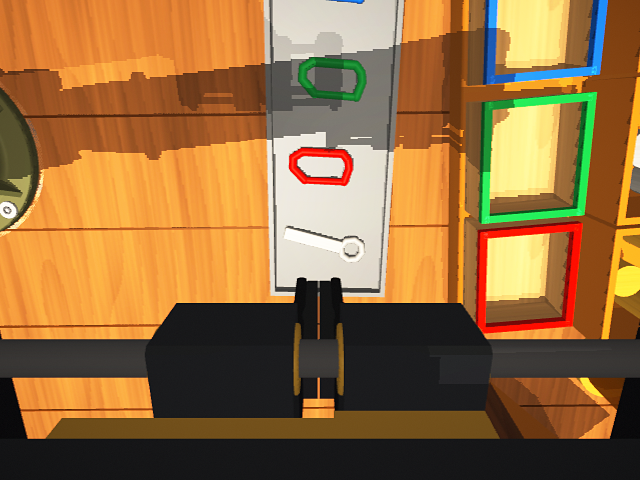

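The wrist picture shows the red carabiner at (321,167), within 4 px of the prediction at (318,170). It sits between green (332,79) and the opener (325,243). I'm lowering the hand now.

Call:
carry_out:
  steps: "0 0 0 0.002 0.004 -0.04 0; 0 0 0 0.002 0.004 -0.08 0; 0 0 0 0.002 0.004 -0.12 0; 0 0 0 0.002 0.004 -0.16 0; 0 0 0 0.002 0.004 -0.2 0"

```text
time: 2.65
eef_pos: [0.4542, -0.0144, 0.1508]
tool_rot: [[-0.0, 1.0, 0.002], [0.001, 0.002, -1.0], [-1.0, -0.0, -0.001]]
force: [0.8, -0.1, -0.7]
opening: 0.0004
```

Call:
carry_out:
  steps: "0 0 0 0 0 -0.03 0; 0 0 0 0 0 -0.06 0; 0 0 0 0 0 -0.08 0; 0 0 0 0 0 -0.095 0; 0 0 0 0 0 -0.095 0"

```text
time: 3.15
eef_pos: [0.4524, -0.0149, 0.0553]
tool_rot: [[-0.005, 1.0, 0.002], [-0.001, 0.002, -1.0], [-1.0, -0.005, 0.001]]
force: [-0.1, -0.9, -0.4]
opening: 0.0003
```

Call:
carry_out:
  steps: "0 0 0 0.002 -0.005 -0.01 0; 0 0 0 0.002 -0.005 -0.018 0; 0 0 0 0.002 -0.005 -0.018 0; 0 0 0 0.002 -0.005 -0.018 0; 0 0 0 0.002 -0.005 -0.018 0"

```text
time: 3.65
eef_pos: [0.457, -0.0209, 0.04]
tool_rot: [[0.001, 1.0, -0.0], [0.0, -0.0, -1.0], [-1.0, 0.001, -0.0]]
force: [0.2, 1.4, -0.1]
opening: 0.0008
```

Run:
```python
from h import *
o=ctrl.get_obs();print(o['eef_pos'],o['force'])
for n in ('wrist','top'):
    p,d=ctrl.read_camera(n);cv2.imwrite(f'pics/{n}2.png',p[...,::-1])
```

```text
[ 0.45703905 -0.02087771  0.04001289] [ 0.18388333  1.43921391 -0.13493428]
```

View pics/wrist2.png

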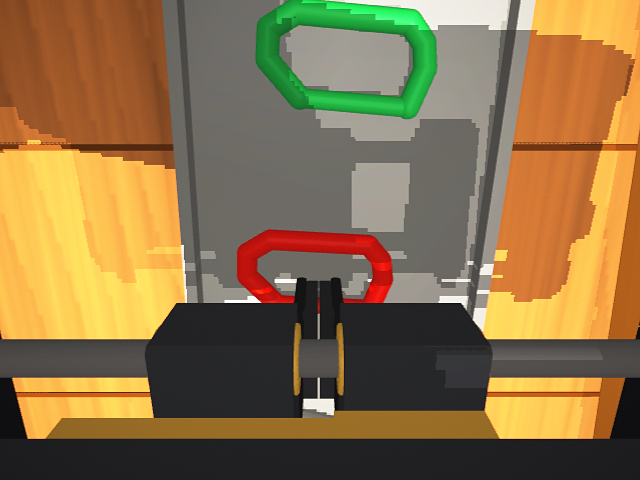

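View pics/top2.png

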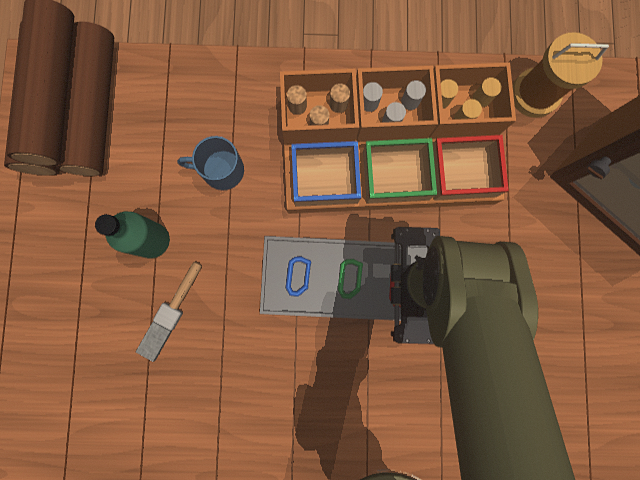

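The fingertips stand over the red ring: wrist (320,280), ring centre about (315,270). I'm lowering 4 mm and holding.

Call:
carry_out:
  steps: "0 0 0 -0.002 0 -0.004 0; 0 0 0 -0.002 0 -0.004 0; 0 0 0 -0.002 0 -0.004 0; 0 0 0 -0.002 0 -0.004 0; 0 0 0 -0.002 0 -0.004 0"

```text
time: 4.25
eef_pos: [0.4547, -0.021, 0.0356]
tool_rot: [[0.0, 1.0, 0.0], [-0.0, 0.0, -1.0], [-1.0, 0.0, 0.0]]
force: [0.8, 0.4, -0.1]
opening: 0.0006
```

Call:
carry_out:
  steps: "0 0 0 0 0 0 0; 0 0 0 0 0 0 0; 0 0 0 0 0 0 0; 0 0 0 0 0 0 0; 0 0 0 0 0 0 0"

```text
time: 4.75
eef_pos: [0.4546, -0.021, 0.0356]
tool_rot: [[0.0, 1.0, 0.0], [-0.0, 0.0, -1.0], [-1.0, 0.0, 0.0]]
force: [1.2, -0.1, 0.0]
opening: 0.0004
```

Call:
carry_out:
  steps: "0 0 0 0 0 0 0; 0 0 0 0 0 0 0; 0 0 0 0 0 0 0; 0 0 0 0 0 0 0; 0 0 0 0 0 0 0"

```text
time: 5.25
eef_pos: [0.4546, -0.021, 0.0356]
tool_rot: [[0.0, 1.0, -0.0], [-0.0, -0.0, -1.0], [-1.0, 0.0, 0.0]]
force: [0.7, -1.1, 0.2]
opening: 0.0003
```

Call:
carry_out:
  steps: "0 0 0 0 0 0 0; 0 0 0 0 0 0 0; 0 0 0 0 0 0 0; 0 0 0 0 0 0 0; 0 0 0 0 0 0 0"

```text
time: 5.75
eef_pos: [0.4546, -0.021, 0.0356]
tool_rot: [[0.0, 1.0, 0.0], [-0.0, 0.0, -1.0], [-1.0, 0.0, 0.0]]
force: [-0.6, 0.2, -0.5]
opening: 0.0003
```

Call:
carry_out:
  steps: "0 0 0 0 0 0 0; 0 0 0 0 0 0 0; 0 0 0 0 0 0 0; 0 0 0 0 0 0 0; 0 0 0 0 0 0 0"

```text
time: 6.25
eef_pos: [0.4546, -0.021, 0.0356]
tool_rot: [[0.0, 1.0, 0.0], [-0.0, 0.0, -1.0], [-1.0, 0.0, 0.0]]
force: [0.3, -0.4, -0.4]
opening: 0.0006
```

Call:
carry_out:
  steps: "0 0 0 0 0 0 0; 0 0 0 0 0 0 0; 0 0 0 0 0 0 0; 0 0 0 0 0 0 0; 0 0 0 0 0 0 0"

```text
time: 6.75
eef_pos: [0.4546, -0.0209, 0.0356]
tool_rot: [[0.0, 1.0, 0.0], [-0.0, 0.0, -1.0], [-1.0, 0.0, 0.0]]
force: [0.4, 1.0, 0.4]
opening: 0.0002
```

Call:
carry_out:
  steps: "0 0 0 0 0 0.04 0; 0 0 0 0 0 0.08 0; 0 0 0 0 0 0.12 0; 0 0 0 0 0 0.16 0; 0 0 0 0 0 0.2 0"

```text
time: 7.25
eef_pos: [0.4543, -0.0211, 0.2374]
tool_rot: [[0.001, 1.0, -0.0], [0.0, -0.0, -1.0], [-1.0, 0.001, -0.0]]
force: [0.8, 0.8, -0.9]
opening: 0.0005
```

Run:
```python
from h import *
o=ctrl.get_obs();print(o['eef_pos'],o['force'],o['joint_positions'])
for n in ('top','scene'):
    p,d=ctrl.read_camera(n);cv2.imwrite(f'pics/{n}3.png',p[...,::-1]);W=cloud(n,d)
    d0=np.load(n+'0.npy');m=(d>0)&(d0>0)&(d0-d>.03)&(W[...,1]<-.08)
    w=W[m];print(n,w[:,1].min(),w[w[:,1].argmin()],w[w[:,0]>.4][:,1].min() )
    c=cloud(n,d0);c=c[d0>0];c=c[(c[:,1]<-.2)&(c[:,2]>.13)];
    for a in np.arange(.3,1,.1):
        s=c[(c[:,0]>a)&(c[:,0]<a+.1)]
        if len(s):print(a,s[:,1].max(),s[:,2].max())
```

```text
[ 0.45433556 -0.02112974  0.23735191] [ 0.83601464  0.83073442 -0.93716314] [-0.69575212 -0.15861616  0.6235048   1.90574194  0.09389028  1.36525915
 -0.09759093]Traceback (most recent call last):
  File "<stdin>", line 6, in <module>
    return umr_minimum(a, axis, None, out, keepdims, initial, where)
ValueError: zero-size array to reduction operation minimum which has no identity
```

Run:
```python
from h import *
for n in ('top','scene'):
    p,d=ctrl.read_camera(n);cv2.imwrite(f'pics/{n}4.png',p[...,::-1]);W=cloud(n,d)
    d0=np.load(n+'0.npy');m=(d>0)&(d0>0)&(d0-d>.03)
    w=W[m]
    for a in np.arange(0,.8,.1):
        s=w[(w[:,0]>a)&(w[:,0]<a+.1)]
        if len(s):print(n,'arm',a.round(1),s[:,1].min(),s[:,2].min(),s[:,2].max())
    c=cloud(n,d0);c=c[d0>0];c=c[(c[:,1]<-.2)&(c[:,2]>.13)]
    for a in np.arange(.3,1,.1):
        s=c[(c[:,0]>a)&(c[:,0]<a+.1)]
        if len(s):print(n,'cup',a.round(1),s[:,1].max(),s[:,2].max())
```

```text
top arm 0.3 -0.058833707963442394 0.31477031100167585 0.6700262243657356
top arm 0.4 -0.052816592822025 0.2670262171992923 0.6648963304157001
top arm 0.5 -0.057953977739886336 0.3140222763498369 0.3602825568413024
top cup 0.6 -0.3057018176978361 0.2592988313758179
top cup 0.7 -0.3387829167005857 0.23645295531338895
top cup 0.8 -0.2502412482545968 0.19492134522558624
top cup 0.9 -0.27979741274927805 0.15248825125623555
scene arm 0.0 -0.09264601916274129 -0.49470681376270687 0.4884219285438586
scene arm 0.1 1.3553975508269462 -0.5564517563521378 -0.34396596394614254
scene arm 0.2 -0.07914163589386325 -0.5738838329315237 0.6418488332437018
scene arm 0.3 -0.07820296501436444 0.31082633374809565 0.6686125725257811
scene arm 0.4 -0.07158852290602943 -0.44038059492551396 0.6649934909576403
scene arm 0.5 -0.059952680844491374 -0.732557016978594 0.6271463130825075
scene arm 0.6 1.951188854557531 -0.7420526431957204 -0.7346157001108378
scene arm 0.7 1.9460038387152307 -0.7383263981922183 -0.7362615857251416
scene cup 0.5 -0.41918773362619854 0.3060093692244129
scene cup 0.6 -0.3061054149236736 0.3055530238882783
scene cup 0.7 -0.33723621997861863 0.30536948861810864
scene cup 0.8 -0.2516986012895347 0.1966942535010252
```

View pics/scene4.png

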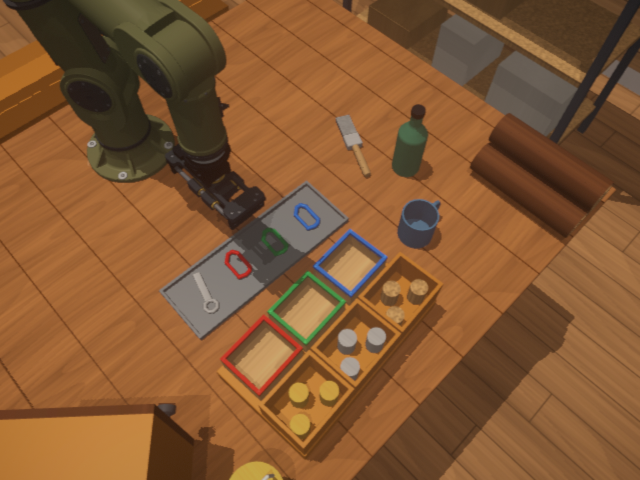

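View pics/top4.png

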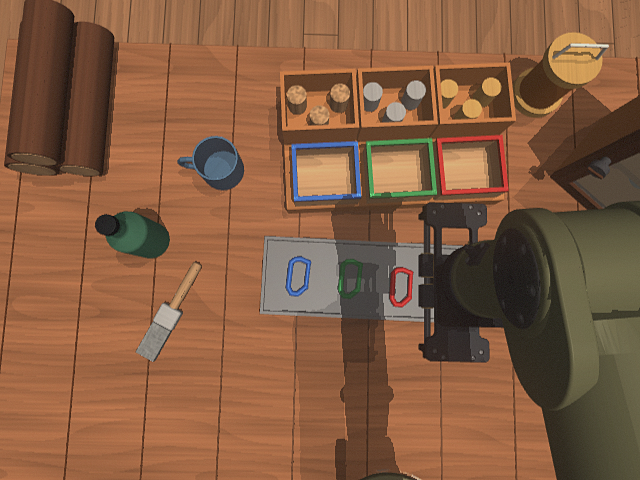

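Nothing has moved: red ring at (238,264) and red box at (261,353) in the scene view, as before. The arm stays well above and left of the cupboard. Next I go to the red box.

Call:
carry_out:
  steps: "0 0 0 0.03 -0.015 0.02 0; 0 0 0 0.07 -0.035 0.02 0; 0 0 0 0.11 -0.056 0.02 0; 0 0 0 0.15 -0.076 0.02 0; 0 0 0 0.185 -0.094 0.02 0"

```text
time: 7.9
eef_pos: [0.6409, -0.1155, 0.2534]
tool_rot: [[-0.002, 1.0, 0.001], [-0.001, 0.001, -1.0], [-1.0, -0.002, 0.001]]
force: [1.0, 0.1, 0.4]
opening: 0.0006
```

Call:
carry_out:
  steps: "0 0 0 0.02 -0.01 0 0; 0 0 0 0.037 -0.019 0 0; 0 0 0 0.037 -0.019 -0.03 0; 0 0 0 0.037 -0.019 -0.06 0; 0 0 0 0.037 -0.019 -0.06 0"

```text
time: 8.4
eef_pos: [0.6733, -0.1331, 0.189]
tool_rot: [[-0.011, 1.0, -0.001], [0.001, -0.001, -1.0], [-1.0, -0.011, -0.001]]
force: [-0.9, 0.3, -0.4]
opening: 0.0007
```

Run:
```python
from h import *
o=ctrl.get_obs();print(o['eef_pos'],o['force'],o['joint_positions'])
for n in ('top','scene'):
    p,d=ctrl.read_camera(n);cv2.imwrite(f'pics/{n}5.png',p[...,::-1])
    print(proj(n,o['eef_pos']))
```

```text
[ 0.67333824 -0.13313879  0.18898109] [-0.93206507  0.3331343  -0.37870755] [-0.38058858  0.50790731  0.76904724  1.40780108 -0.34955836  1.37655742
  0.39459112]
(np.float64(491.61519075241597), np.float64(150.35233217545297), np.float64(0.7464561982378419))
(np.float64(255.66343677823596), np.float64(336.5337010941303), np.float64(0.9621036983902926))
```

View pics/scene5.png

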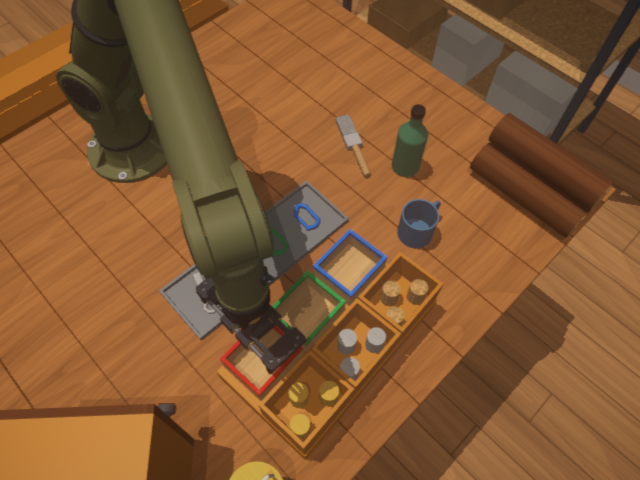

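View pics/top5.png

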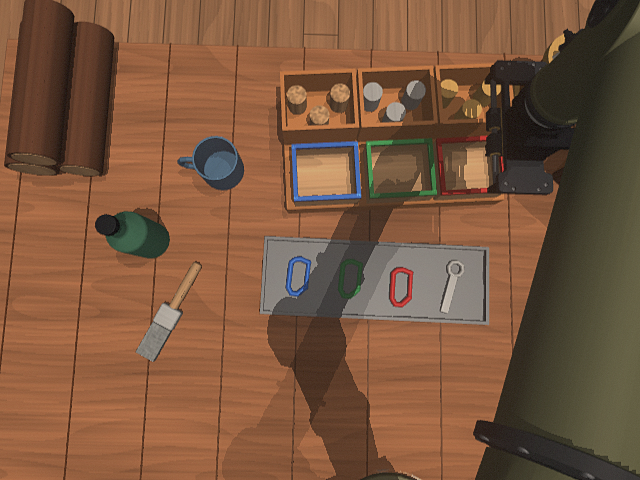

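The hand stands over the red box, and the tray and other boxes are undisturbed. I'm lowering it.

Call:
carry_out:
  steps: "0 0 0 0 0 -0.02 0; 0 0 0 0 0 -0.04 0; 0 0 0 0 0 -0.05 0; 0 0 0 0 0 -0.055 0; 0 0 0 0 0 -0.055 0"

```text
time: 9.0
eef_pos: [0.6768, -0.1339, 0.1411]
tool_rot: [[0.001, 1.0, 0.0], [-0.0, 0.0, -1.0], [-1.0, 0.001, 0.0]]
force: [0.2, -0.4, 0.1]
opening: 0.0007
```

Call:
carry_out:
  steps: "0 0 0 0 0 0 0; 0 0 0 0 0 0 0; 0 0 0 0 0 0 0; 0 0 0 0 0 0 0; 0 0 0 0 0 0 0"

```text
time: 9.5
eef_pos: [0.6767, -0.134, 0.1408]
tool_rot: [[0.0, 1.0, 0.0], [-0.0, 0.0, -1.0], [-1.0, 0.0, 0.0]]
force: [0.7, -0.1, 0.6]
opening: 0.0003
```

Call:
carry_out:
  steps: "0 0 0 0 0 -0.011 0; 0 0 0 0 0 -0.011 0; 0 0 0 0 0 -0.011 0; 0 0 0 0 0 -0.011 0; 0 0 0 0 0 -0.011 0"

```text
time: 10.0
eef_pos: [0.6768, -0.134, 0.1298]
tool_rot: [[0.0, 1.0, 0.0], [-0.0, 0.0, -1.0], [-1.0, 0.0, 0.0]]
force: [0.1, -0.2, -1.0]
opening: 0.0002
```

Call:
carry_out:
  steps: "0 0 0 0 0 0 0; 0 0 0 0 0 0 0; 0 0 0 0 0 0 0; 0 0 0 0 0 0 0; 0 0 0 0 0 0 0"

```text
time: 10.5
eef_pos: [0.6766, -0.134, 0.1296]
tool_rot: [[0.0, 1.0, 0.0], [-0.0, 0.0, -1.0], [-1.0, 0.0, 0.0]]
force: [-0.1, 0.2, -0.2]
opening: 0.0004
```

Call:
carry_out:
  steps: "0 0 0 0 0 0 0; 0 0 0 0 0 0 0; 0 0 0 0 0 0 0; 0 0 0 0 0 0 0; 0 0 0 0 0 0 0"

```text
time: 11.0
eef_pos: [0.6766, -0.134, 0.1296]
tool_rot: [[0.0, 1.0, -0.0], [-0.0, -0.0, -1.0], [-1.0, 0.0, 0.0]]
force: [-0.2, 0.1, 0.6]
opening: 0.0004
```

Run:
```python
from h import *
o=ctrl.get_obs();print(o['eef_pos'],o['force'])
p,d=ctrl.read_camera('wrist');cv2.imwrite('pics/w6.png',p[...,::-1])
```

```text
[ 0.67662707 -0.1339977   0.12959533] [-0.23783036  0.09652542  0.64371643]
```

View pics/w6.png

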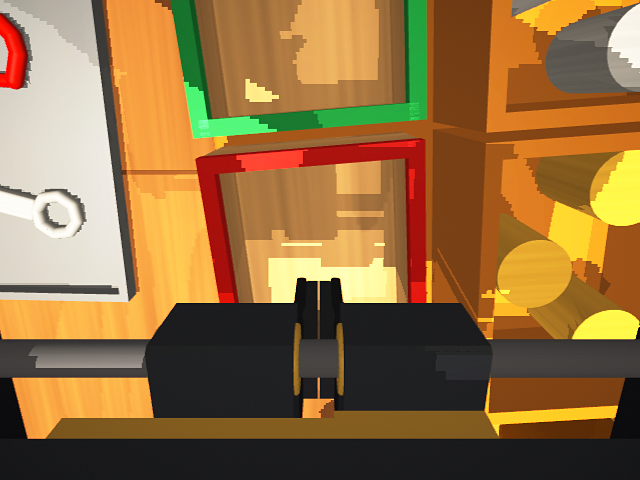

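The fingertips at (318,280) are above the red-rimmed mouth, which spans columns 205–425. I'll hold further, then draw up.

Call:
carry_out:
  steps: "0 0 0 0 0 0 0; 0 0 0 0 0 0 0; 0 0 0 0 0 0 0; 0 0 0 0 0 0 0; 0 0 0 0 0 0 0"

```text
time: 11.55
eef_pos: [0.6766, -0.134, 0.1296]
tool_rot: [[0.0, 1.0, 0.0], [-0.0, 0.0, -1.0], [-1.0, 0.0, 0.0]]
force: [0.7, -0.5, -0.6]
opening: 0.0002
```

Call:
carry_out:
  steps: "0 0 0 0 0 0 0; 0 0 0 0 0 0 0; 0 0 0 0 0 0 0; 0 0 0 0 0 0 0; 0 0 0 0 0 0 0"

```text
time: 12.05
eef_pos: [0.6766, -0.134, 0.1296]
tool_rot: [[0.0, 1.0, 0.0], [-0.0, 0.0, -1.0], [-1.0, 0.0, 0.0]]
force: [0.2, -0.2, -1.1]
opening: 0.0007
```

Call:
carry_out:
  steps: "0 0 0 0 0 0 0; 0 0 0 0 0 0 0; 0 0 0 0 0 0 0; 0 0 0 0 0 0 0; 0 0 0 0 0 0 0"

```text
time: 12.55
eef_pos: [0.6766, -0.1339, 0.1296]
tool_rot: [[0.0, 1.0, 0.0], [-0.0, 0.0, -1.0], [-1.0, 0.0, 0.0]]
force: [0.3, 0.3, -0.3]
opening: 0.0008
```

Call:
carry_out:
  steps: "0 0 0 0 0 0.04 0; 0 0 0 0 0 0.08 0; 0 0 0 0 0 0.12 0; 0 0 0 -0.02 0.01 0.16 0; 0 0 0 -0.04 0.02 0.2 0"

```text
time: 13.05
eef_pos: [0.636, -0.1142, 0.3309]
tool_rot: [[-0.0, 1.0, -0.001], [-0.001, -0.001, -1.0], [-1.0, -0.0, 0.001]]
force: [1.1, 0.8, 0.2]
opening: 0.0003
```

Call:
carry_out:
  steps: "0 0 0 -0.03 0.02 0.02 0; 0 0 0 -0.06 0.04 0.02 0; 0 0 0 -0.08 0.05 0.02 0; 0 0 0 -0.08 0.05 0.02 0; 0 0 0 -0.08 0.05 0.02 0"

```text
time: 13.55
eef_pos: [0.5568, -0.0638, 0.35]
tool_rot: [[0.001, 1.0, 0.001], [0.001, 0.001, -1.0], [-1.0, 0.001, -0.001]]
force: [1.2, 0.1, -0.7]
opening: 0.0007
```

Call:
carry_out:
  steps: "0 0 0 0 0 0 0; 0 0 0 0 0 0 0; 0 0 0 0 0 0 0"

```text
time: 13.85
eef_pos: [0.557, -0.0646, 0.3492]
tool_rot: [[-0.001, 1.0, -0.001], [-0.001, -0.001, -1.0], [-1.0, -0.001, 0.001]]
force: [0.8, -0.1, -0.3]
opening: 0.0003
```

Run:
```python
from h import *
o=ctrl.get_obs();print(o['eef_pos'],o['force'],abs(o['qvel']).max())
g=o['eef_pos']+[0,0,.0187]
print(np.linalg.norm(g-[.454,-.021,.009]),np.linalg.norm(g-[.676,-.134,.099]))
for n in ('top','scene'):
    p,d=ctrl.read_camera(n);cv2.imwrite(f'pics/{n}7.png',p[...,::-1])
```

```text
[ 0.55700317 -0.06460815  0.34918813] [ 0.83399483 -0.06543755 -0.27127218] 0.00303860864036257
0.37591490332434324 0.30211968292743435
```

View pics/scene7.png

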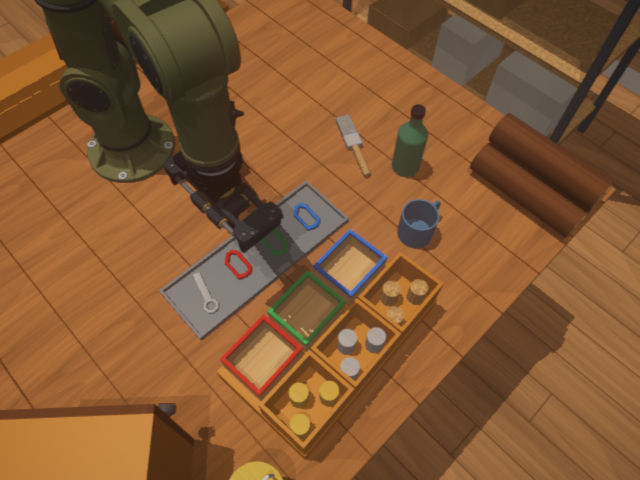

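View pics/top7.png

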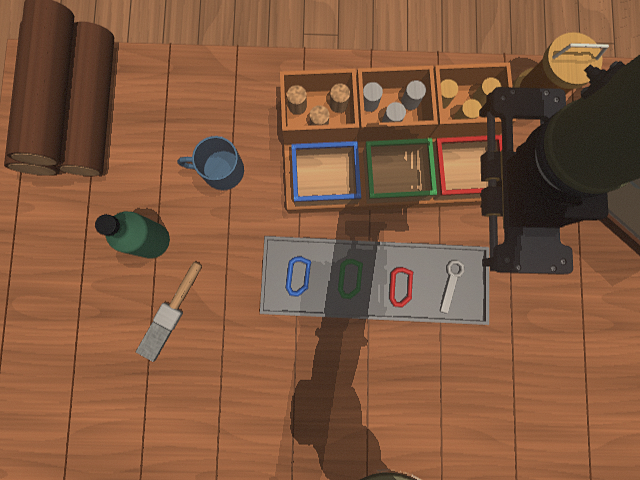

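Everything is where it started: red ring (401,287) and red box (261,353 in the scene view), with flask, mug and brush unchanged. The hand is high and still.

```bash
python3 -c "
from plant import ctrl
print(ctrl.hand_in())"
```

```text
the job is handed in; nothing more can be done
None
```

I pointed at the red carabiner and then at the red-rimmed box, drew the hand back up, and handed the job in at about 14 s of the 45 s allowed. No verdict was reported.

- **Red carabiner:** the shut fingertips held still at (0.455, -0.021, 0.036), about 2 cm above the ring, for roughly 3 s. The ring's middle measured (0.454, -0.021), and the two cameras agreed to about 1.5 mm.
- **Red-rimmed box:** the fingertips held still at (0.677, -0.134, 0.130), about 3 cm above the mouth's centre, for roughly 2.5 s. The centre measured (0.676, -0.134).
- **Final position:** the grasp point is 0.376 m from the carabiner and 0.302 m from the box mouth, with the arm at rest.
- **Disturbance:** the last pictures, compared by eye with the first, show nothing moved. The wrist force stayed within about 1.5 N, much the same moving freely in the air as over the targets. That noise is too large to rule out a touch of 0.5 N, but no picture showed the hand touching anything.

The one disagreement was that the wrist camera placed the carabiner about 4 px (2 mm) from its prediction, which is within the calibration accuracy.

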